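Return leftover parts to their stock bins at a soldering bench

TASK

Clear the five leftover parts off the bench mat: put each heat sink, choke and fan back into the yellow bin that already holds its own kind. Set each part down on the empty floor at the front of the bin rather than dropping it, lying flat and the right way up as it lay on the mat, not piled on the stock or on another part. Do not shift the half-built circuit board or the solder reel.

Things in the scene. Friction and masses are not known exactly. Their poses are not given: they have to be found in the camera images.
- heatsink_a: loose finned heat sink, bare silvery aluminium, 40 mm along its x (the direction of the fins) x 32 mm along y x 25 mm high, about 55 g; solid to grip on any opposite pair of sides. Origin: centre of its underside, z up. Lies base down, fins up, on the mat at any yaw. One of two alike; belongs in the heat-sink bin
- heatsink_b: loose finned heat sink, bare silvery aluminium, 40 mm along its x (the direction of the fins) x 32 mm along y x 25 mm high, about 55 g; solid to grip on any opposite pair of sides. Origin: centre of its underside, z up. Lies base down, fins up, on the mat at any yaw. One of two alike; belongs in the heat-sink bin
- choke_a: loose toroidal choke: copper wire wound on a green ring core, on a black base disc; a round thing 44 mm in diameter x 20 mm high, about 75 g. Origin: centre of its underside, z up. Lies flat on the mat. One of two alike; belongs in the choke bin
- choke_b: loose toroidal choke: copper wire wound on a green ring core, on a black base disc; a round thing 44 mm in diameter x 20 mm high, about 75 g. Origin: centre of its underside, z up. Lies flat on the mat. One of two alike; belongs in the choke bin
- fan_a: loose square axial fan, black plastic with a round hub and seven blades, 40 x 40 mm x 20 mm high, about 40 g; solid to grip on opposite sides. Origin: centre of its underside, x and y parallel to its sides, z up. Lies flat on the mat at any yaw. The only one; belongs in the fan bin
- heatsink_bin: fixed yellow open-fronted bin with silvery heat sinks stocked at its back; takes both loose heat sinks. 190 mm deep (x), 150 wide (y), 60 high, walls and floor 3 thick. Origin: centre of its underside; +x to its back wall, away from the robot. Front lip 26 mm high; sides slope up to 60 mm at x = -28. Stock fills x = +44 mm to the back, 53 mm high; floor before it empty
- choke_bin: fixed yellow open-fronted bin with copper-green chokes stocked at its back; takes both loose chokes. 190 mm deep (x), 150 wide (y), 60 high, walls and floor 3 thick. Origin: centre of its underside; +x to its back wall, away from the robot. Front lip 26 mm high; sides slope up to 60 mm at x = -28. Stock fills x = +44 mm to the back, 43 mm high; floor before it empty
- fan_bin: fixed yellow open-fronted bin with black fans stocked at its back; takes the loose fan. 190 mm deep (x), 150 wide (y), 60 high, walls and floor 3 thick. Origin: centre of its underside; +x to its back wall, away from the robot. Front lip 26 mm high; sides slope up to 60 mm at x = -28. Stock fills x = +44 mm to the back, 43 mm high; floor before it empty
- board: bystander: loose half-built green circuit board 100 x 80 mm, 18 mm high, at the left or right edge of the work area. Origin: centre of its underside. (An orange screwdriver and black tweezers, at most 26 mm high, also lie between the loose parts, pointing away from the robot, 80 mm either side of its centre line; they do not matter)
- solder_reel: bystander: loose reel of solder in a blue steel cradle, 70 x 80 mm, 81 mm high, at the edge across from the board. Origin: centre of its underside. (The mat that all this stands on is 2 mm thick)

How it is judged:
At the end, for the whole second after the job is handed in: Both heat sinks, both chokes and the fan each lie inside the bin of their own kind, on its floor (underside within 8 mm of the floor's top), flat and right way up within 0.2 rad, released and at rest; the circuit board and the solder reel are within 20 mm of where they started (x of heatsink_a in the frame of heatsink_bin between -0.092 and 0.046 m and y of heatsink_a in the frame of heatsink_bin between -0.072 and 0.072 m and z of heatsink_a in the frame of heatsink_bin between -0.004 and 0.011 m and angle between each of heatsink_a, heatsink_b, choke_a, choke_b, fan_a's own z axis and vertical below 0.2 rad and linear speed of each of heatsink_a, heatsink_b, choke_a, choke_b, fan_a below 0.03 m/s and angular speed of each of heatsink_a, heatsink_b, choke_a, choke_b, fan_a below 0.3 rad/s and contact force between each of heatsink_a, heatsink_b, choke_a, choke_b, fan_a and the fingers below 0.1 N and x of heatsink_b in the frame of heatsink_bin between -0.092 and 0.046 m and y of heatsink_b in the frame of heatsink_bin between -0.072 and 0.072 m and z of heatsink_b in the frame of heatsink_bin between -0.004 and 0.011 m and x of choke_a in the frame of choke_bin between -0.092 and 0.046 m and y of choke_a in the frame of choke_bin between -0.072 and 0.072 m and z of choke_a in the frame of choke_bin between -0.004 and 0.011 m and x of choke_b in the frame of choke_bin between -0.092 and 0.046 m and y of choke_b in the frame of choke_bin between -0.072 and 0.072 m and z of choke_b in the frame of choke_bin between -0.004 and 0.011 m and x of fan_a in the frame of fan_bin between -0.092 and 0.046 m and y of fan_a in the frame of fan_bin between -0.072 and 0.072 m and z of fan_a in the frame of fan_bin between -0.004 and 0.011 m and distance of each of board, solder_reel from where it was at the start of the episode below 0.02 m); the robot touches nothing.
It fails at once if a part was dropped or thrown (moving faster than 0.75 m/s, a fall of about 30 mm, while the fingers do not touch it) ((linear speed of heatsink_a above 0.75 m/s and contact force between heatsink_a and the fingers below 0.01 N) or (linear speed of heatsink_b above 0.75 m/s and contact force between heatsink_b and the fingers below 0.01 N) or (linear speed of choke_a above 0.75 m/s and contact force between choke_a and the fingers below 0.01 N) or (linear speed of choke_b above 0.75 m/s and contact force between choke_b and the fingers below 0.01 N) or (linear speed of fan_a above 0.75 m/s and contact force between fan_a and the fingers below 0.01 N)).
It also fails if it takes over 120 s, if anything falls off the work surface, if the arm or the gripper's body presses on something with over 40 N, if the wrist force passes 120 N, or if a joint passes its speed limit or range.

ROBOT

A 6-joint arm with a two-finger parallel gripper is mounted at the origin on the work surface. World frame = base frame: x ahead of the robot, y to its left, z up, the work surface at z = 0. Lengths are in m, angles in rad, forces in N, time in s.
With the tool pointing down it reaches from about 0.225 to 0.875 m from the base axis. Payload 3.4 kg.
Tool frame: the origin (TCP) lies at the very end of the fingers, on their centre line; the grasp point (between the pads) lies 19 mm behind it; z points along the fingers, y is the line along which they close (so a half turn about z gives the same grasp; the last joint's range is limited). The gripper opens to 85 mm and grips with 20 to 120 N. Pads are 22 mm wide; open, the fingers measure 114 mm over their backs; the gripper's body (76 mm by 85 mm) begins 54 mm behind the grasp point. The pads swing forward as they close: fully open they stand 13 mm farther back than shut.
Start: joints at [0.993, 0.276, 1.505, -0, 1.361, -0.121], TCP at [0.254, 0.516, 0.231] pointing down, gripper open.
Joint ranges: [-2.89, 2.89], [-0.75, 2.08], [0.22, 2.7], [-1.18, 4.32], [0.11, 2.71], [-2.7, 2.7]. Speed limits (rad/s): [2.57, 2.57, 3.14, 3.14, 3.14, 3.14].

INTERFACE

Orientations are given as a rotation vector (axis times angle).
In Python, from bench import env gives the robot as it stands.
- The arm moves only by the tool move_arm, never from a script. Its argument "plan" is a list of rows, each a list of 2 entries, a list of its own where there are three numbers: the shift along the world's x, y, z as a fraction of full scale, then the turn, a rotation vector about the world's x, y, z as a fraction of full scale. A call has 1 to 8 rows; each row shifts and turns the commanded pose from where the row before left it; what a row does not reach is not made up. Full scale, the value 1, is 0.12 m for a shift and 90 degrees for a turn. A row lasts 1/12 s, in which the tool goes at most 41.7 mm and 7.16 degrees, less where a joint would pass 70% of its speed; a pose out of reach is approached as far as the arm can. A call with a number of a shift or a turn outside -1 to 1 is refused whole. A call with a gripper value outside its range is refused whole. "hand" is the opening, from 0 (shut) to 1 (fully open), set as the call begins (left out, the last holds). The fingers move at their own pace and stop on an object; "newtons" is the grip in N (left out, the last holds). Time passes only in rows, so rows that do not move let the fingers close. It gives the time, the measured TCP pose, the force, the opening and the grip force at its end, in the units of the state.
- env.observe(): the state, without advancing time (a new reading comes with each control period).
- env.grab_frame(name): name is "side" or "top"; returns a dict with "img" (384x512x3 uint8, red, green, blue), "intrinsics" (3x3 intrinsics, pixels), "T" (4x4, takes a point from camera to world coordinates). Camera axes: x right, y up, looking along -z (the intrinsics and any distortion apply to the point x, -y, -z); pixel columns grow to the right and rows downward; lengths in m; the calibration is good to about 2 mm. A picture is of the moment at which its call begins. There is no depth.
- env.job_done(): hands the job in; it is judged then, once.
The state is a dict: "time_s": time; "joints": joint angles; "qd": joint speeds; "tau": joint torques, N m; "tool_pos": TCP position; "tool_rot": TCP orientation; "contact_force": force on the tool from outside, world axes, zero at the start; "wrist_torque": the same for the moment, N m; "width": opening from 0.0 (shut) to 1.0 (fully open); "finger_force": force on a finger pad.
Only numpy, scipy, OpenCV 4.12 (cv2) and the standard library are available. Lean on these libraries where they do the work, as an engineer would, in place of code of your own. Each camera call takes 0.05 s, during which the arm holds its last target. There are 200 camera calls.

## Working session

There is one attempt and no reset: what is moved stays moved. The work goes in short steps, Python scripts to look and compute and a tool call to move; the robot and the scene stay as the last step left them, time stands still between calls to the robot, and variables do not carry over. Pictures are saved under pics/ and viewed, at most 14 in all, crops included, and the job is handed in when it is done.

Besides the shell and the picture viewer there is one more tool, called after ">>>" as name(argument=value, ...) on one line, values as JSON. move_arm: Moves the arm, as the interface text tells. Its arguments: {"type":"object","properties":{"plan":{"type":"array","items":{"type":"array"}},"hand":{"type":"number"},"newtons":{"type":"number"}},"required":["plan"]}

```bash
mkdir -p pics
python3 - <<'E'
from bench import env
import cv2,numpy as np
s=env.observe();print({k:np.round(v,3).tolist() for k,v in s.items()})
for n in("top","side"):
    f=env.grab_frame(n);cv2.imwrite(f"pics/{n}0.png",f["img"][:,:,::-1]);print(n,f["intrinsics"].tolist(),np.round(f["T"],4).tolist(),[k for k in f])
E
```

```text
{'time_s': 0.0, 'joints': [0.993, 0.277, 1.506, 0.0, 1.361, -0.121], 'qd': [-0.001, 0.002, 0.001, -0.0, -0.001, -0.0], 'tau': [-0.001, -41.677, -24.581, -0.0, 0.011, 0.0], 'tool_pos': [0.253, 0.516, 0.23], 'tool_rot': [-0.711, -3.059, 0.003], 'contact_force': [-0.496, 0.066, 1.101], 'wrist_torque': [0.003, 0.013, -0.003], 'finger_force': 0.0, 'width': 1.002}
top [[371.8908759409874, 0.0, 255.01339021167624], [0.0, 371.8908759409874, 182.91309435208277], [0.0, 0.0, 1.0]] [[0.0103, 0.9795, -0.2013, 0.2921], [-0.9999, 0.0092, -0.0061, -0.0079], [-0.0041, 0.2013, 0.9795, 1.2398], [0.0, 0.0, 0.0, 1.0]] ['img', 'intrinsics', 'T']
side [[349.69011929408873, 0.0, 254.32134971208455], [0.0, 349.69011929408873, 186.10887966004134], [0.0, 0.0, 1.0]] [[0.7924, 0.3097, -0.5256, 0.0263], [-0.6098, 0.3752, -0.6982, -0.6565], [-0.019, 0.8737, 0.4861, 0.5015], [0.0, 0.0, 0.0, 1.0]] ['img', 'intrinsics', 'T']
```

```bash
ls
```

```text
pics
```

View pics/top0.png

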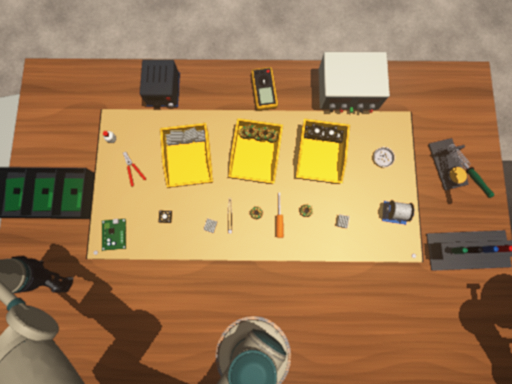

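View pics/side0.png

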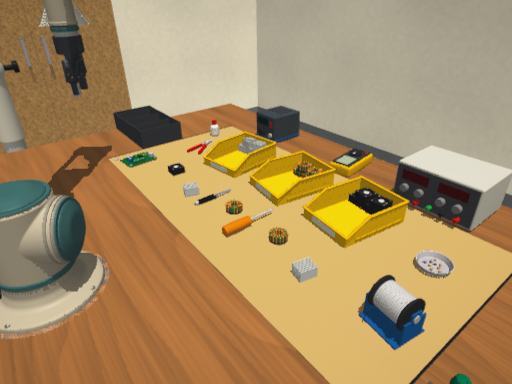

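```bash
cat > h.py <<'E'
import numpy as np,cv2
def cast(f,uv,z):
    uv=np.atleast_2d(uv).astype(float);K=f["intrinsics"];T=f["T"]
    d=np.c_[(uv[:,0]-K[0,2])/K[0,0],-(uv[:,1]-K[1,2])/K[1,1],-np.ones(len(uv))]@T[:3,:3].T
    o=T[:3,3];return (o+d*((z-o[2])/d[:,2])[:,None])[:,:2]
def parts(f,seeds,r=13):
    lab=cv2.cvtColor(f["img"],cv2.COLOR_RGB2LAB).astype(float);out={}
    for n,(u,v,z) in seeds.items():
        p=lab[v-r:v+r+1,u-r:u+r+1];bg=np.median(p.reshape(-1,3),0)
        d=(p-bg)*[0.4,1,1] ; d=cv2.resize(np.linalg.norm(d,axis=2),None,fx=4,fy=4,interpolation=cv2.INTER_CUBIC)
        m=(d>14).astype(np.uint8)
        c=max(cv2.findContours(m,cv2.RETR_EXTERNAL,cv2.CHAIN_APPROX_NONE)[0],key=cv2.contourArea)[:,0]
        uv=(c+.5)/4-.5+[u-r,v-r];xy=cast(f,uv,z)
        (cx,cy),(w,h),a=cv2.minAreaRect((xy*1000).astype(np.float32))
        out[n]=(cx,cy,w,h,a);print(n,np.round(out[n],1))
    return out
E
python3 - <<'E'
from bench import env
from h import *
f=env.grab_frame("top")
parts(f,dict(fan=(165,216,.018),hsL=(210,226,.02),chL=(257,213,.014),chR=(306,211,.014),hsR=(342,221,.02)))
im=f["img"][:,:,::-1]
a=cv2.resize(im[195:245,150:360],None,fx=3.8,fy=3.8,interpolation=cv2.INTER_CUBIC)
b=cv2.resize(im[115:195,150:360],None,fx=3.8,fy=3.8,interpolation=cv2.INTER_CUBIC)
cv2.imwrite("pics/crop1.png",np.vstack([b,a]))
print(np.vstack([b,a]).shape)
E
```

```text
fan [428.6 296.   44.6  47.7   0.6]
hsL [399.7 146.1  38.5  41.8  72.4]
chL [442.7  -4.   43.6  44.5  41.4]
chR [ 453.1 -167.2   44.2   46.2    0.6]
hsR [ 418.2 -285.2   44.6   44.6   78.8]
(494, 798, 3)
```

View pics/crop1.png

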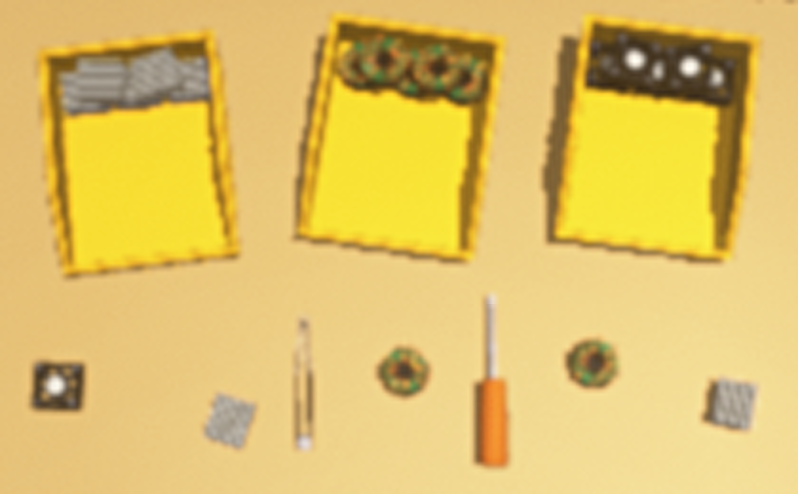

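```bash
cat > tgt.py <<'E'
import sys
from bench import env
from scipy.spatial.transform import Rotation as R
import numpy as np
# usage: tgt.py x y z closing_yaw_deg -> total shift and turn fractions still to go
s=env.observe();x,y,z,w=map(float,sys.argv[1:5])
m=R.from_rotvec(s["tool_rot"]).as_matrix();yaw=np.degrees(np.arctan2(m[1,1],m[0,1]))
dw=(w-yaw+90)%180-90
print("t",round(s["time_s"],2),"pos",np.round(s["tool_pos"],4),"yaw",round(yaw,1),"tilt",np.round(m[:2,2],3),"j",np.round(s["joints"],2),"F",np.round(s["contact_force"],1),"w",round(s["width"],3),"ff",round(s["finger_force"],1))
print("shift",np.round((np.array([x,y,z])-s["tool_pos"])/.12,3),"turn z",round(dw/90,3))
E
python3 - <<'E'
from bench import env
from h import *
f=env.grab_frame("top")
def c(p): p=np.array(p,float);return np.c_[150+(p[:,0]+.5)/3.8-.5,np.where(p[:,1]>304,195+(p[:,1]-304+.5)/3.8,115+(p[:,1]+.5)/3.8)-.5]
B=dict(hs=[(68,275),(238,255),(42,48),(213,33)],ch=[(298,238),(470,260),(335,17),(503,40)],fan=[(557,240),(728,260),(590,17),(757,40)])
for n,p in B.items():
    p=c(p);q=np.r_[cast(f,p[:2],.028),cast(f,p[2:],.062)]
    ex=q[2:].mean(0)-q[:2].mean(0);yaw=np.arctan2(ex[1],ex[0]);w=q[0]-q[1];yw=np.arctan2(w[1],w[0])-np.pi/2
    o=q.mean(0);print(n,"ctr",np.round(o,3),"depth",np.linalg.norm(ex).round(3),"yaw",np.degrees([yaw,yw]).round(1))
    y=(yaw+yw)/2;M=np.array([[np.cos(y),-np.sin(y)],[np.sin(y),np.cos(y)]])
    for d in((-.024,.036),(-.024,-.036),(-.024,0)):print("   ",d,np.round(o+M@d,3))
print("fan",cast(f,c([(58,386)]),.022).round(3))
E
python3 tgt.py .428 .292 .08 0
```

```text
hs ctr [0.631 0.229] depth 0.196 yaw [7.4 7.4]
    (-0.024, 0.036) [0.603 0.261]
    (-0.024, -0.036) [0.612 0.19 ]
    (-0.024, 0) [0.607 0.226]
ch ctr [ 0.646 -0.   ] depth 0.194 yaw [-8.6 -6.9]
    (-0.024, 0.036) [0.627 0.039]
    (-0.024, -0.036) [ 0.617 -0.033]
    (-0.024, 0) [0.622 0.003]
fan ctr [ 0.648 -0.225] depth 0.194 yaw [-7.8 -6.3]
    (-0.024, 0.036) [ 0.628 -0.187]
    (-0.024, -0.036) [ 0.619 -0.258]
    (-0.024, 0) [ 0.624 -0.222]
fan [[0.428 0.295]]
t 0.2 pos [0.2534 0.5158 0.2308] yaw 63.8 tilt [-0.001 -0.001] j [ 0.99  0.28  1.51  0.    1.36 -0.12] F [-0.3 -0.5 -0.7] w 0.998 ff 0.0
shift [ 1.455 -1.865 -1.256] turn z -0.709
```

>>> move_arm(plan=[[[0.18, -0.23, -0.1], [0, 0, -0.07]], [[0.18, -0.23, -0.1], [0, 0, -0.07]], [[0.18, -0.23, -0.1], [0, 0, -0.07]], [[0.18, -0.23, -0.1], [0, 0, -0.07]], [[0.18, -0.23, -0.1], [0, 0, -0.07]], [[0.18, -0.23, -0.1], [0, 0, -0.07]], [[0.18, -0.23, -0.1], [0, 0, -0.07]], [[0.18, -0.23, -0.1], [0, 0, -0.07]]], hand=1, newtons=30)

```text
time_s: 0.87
tool_pos: [0.4271, 0.2938, 0.1348]
tool_rot: [1.953, 2.461, 0.0]
contact_force: [-0.2, -0.4, -0.3]
width: 1.003
finger_force: 0.0
```

```bash
python3 tgt.py .428 .294 .003 0
```

```text
t 0.87 pos [0.4271 0.2938 0.1348] yaw 13.1 tilt [0. 0.] j [0.47 0.27 1.78 0.   1.1  0.24] F [-0.2 -0.4 -0.3] w 1.003 ff 0.0
shift [ 0.007  0.002 -1.098] turn z -0.146
```

>>> move_arm(plan=[[[0, 0, -0.25], [0, 0, -0.07]], [[0, 0, -0.25], [0, 0, -0.07]], [[0, 0, -0.25], [0, 0, 0]], [[0, 0, -0.2], [0, 0, 0]], [[0, 0, -0.1], [0, 0, 0]], [[0, 0, -0.05], [0, 0, 0]], [[0, 0, 0], [0, 0, 0]]])

```text
time_s: 1.45
tool_pos: [0.4256, 0.2948, 0.002]
tool_rot: [-2.205, -2.237, 0.004]
contact_force: [-0.2, 0.2, -0.4]
width: 0.998
finger_force: 0.0
```

>>> move_arm(plan=[[[0, 0, 0], [0, 0, 0]], [[0, 0, 0], [0, 0, 0]], [[0, 0, 0], [0, 0, 0]], [[0, 0, 0], [0, 0, 0]], [[0, 0, 0], [0, 0, 0]], [[0, 0, 0], [0, 0, 0]], [[0, 0, 0], [0, 0, 0]], [[0, 0, 0], [0, 0, 0]]], hand=0, newtons=30)

```text
time_s: 2.12
tool_pos: [0.4273, 0.2958, 0.0045]
tool_rot: [2.205, 2.237, 0.004]
contact_force: [-0.4, 0.0, 5.7]
width: 0.461
finger_force: 31.7
```

```bash
python3 tgt.py .624 -.222 .12 -7
python3 - <<'E'
from bench import env
import cv2
for n,s in(("side",slice(100,260)),):
    f=env.grab_frame(n);cv2.imwrite("pics/grip1.png",cv2.resize(f["img"][100:240,80:280,::-1],None,fx=4,fy=4))
E
```

```text
t 2.12 pos [0.4273 0.2958 0.0045] yaw 0.8 tilt [0.002 0.001] j [ 0.47  0.43  1.93 -0.    0.78  0.46] F [-0.4  0.   5.7] w 0.461 ff 31.7
shift [ 1.639 -4.315  0.962] turn z -0.087
```

View pics/grip1.png

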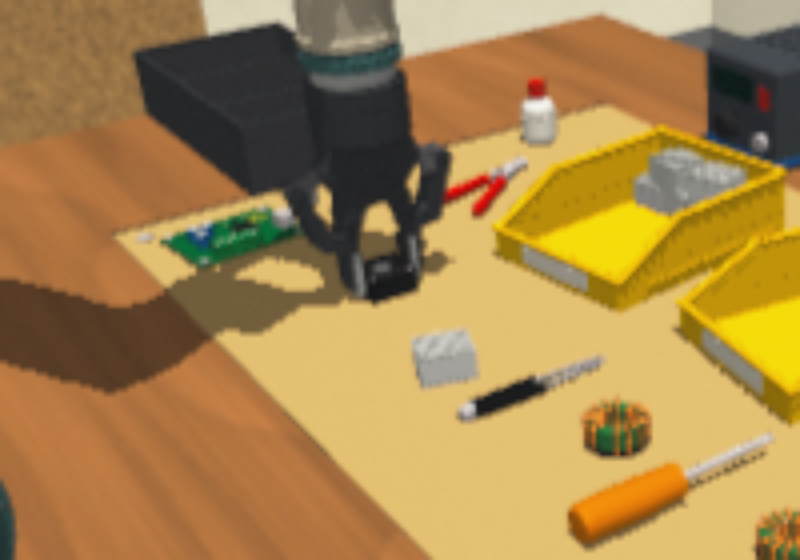

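>>> move_arm(plan=[[[0, 0, 0.15], [0, 0, 0]], [[0, 0, 0.3], [0, 0, 0]], [[0, 0, 0.3], [0, 0, 0]], [[0.1, -0.3, 0.1], [0, 0, -0.03]], [[0.1, -0.3, 0.1], [0, 0, -0.03]], [[0.1, -0.3, 0], [0, 0, -0.03]], [[0.1, -0.3, 0], [0, 0, 0]], [[0.1, -0.3, 0], [0, 0, 0]]])

```text
time_s: 2.83
tool_pos: [0.4866, 0.1138, 0.118]
tool_rot: [2.357, 2.076, 0.002]
contact_force: [0.7, 0.0, -1.2]
width: 0.463
finger_force: 31.0
```

>>> move_arm(plan=[[[0.12, -0.3, 0], [0, 0, 0]], [[0.12, -0.3, 0], [0, 0, 0]], [[0.12, -0.3, 0], [0, 0, 0]], [[0.12, -0.3, 0], [0, 0, 0]], [[0.12, -0.3, 0], [0, 0, 0]], [[0.12, -0.3, 0], [0, 0, 0]], [[0.12, -0.3, 0], [0, 0, 0]], [[0.12, -0.3, 0], [0, 0, 0]]])

```text
time_s: 3.5
tool_pos: [0.6017, -0.1745, 0.1173]
tool_rot: [-2.358, -2.075, -0.0]
contact_force: [0.2, 0.1, 0.8]
width: 0.457
finger_force: 31.0
```

```bash
python3 tgt.py .624 -.222 .009 -7
```

```text
t 3.5 pos [ 0.6017 -0.1745  0.1173] yaw -7.3 tilt [-0.  0.] j [-0.39  0.43  1.56  0.    1.15 -0.27] F [0.2 0.1 0.8] w 0.457 ff 31.0
shift [ 0.186 -0.396 -0.903] turn z 0.003
```

>>> move_arm(plan=[[[0.09, -0.2, 0], [0, 0, 0]], [[0.09, -0.2, 0], [0, 0, 0]], [[0, 0, -0.2], [0, 0, 0]], [[0, 0, -0.25], [0, 0, 0]], [[0, 0, -0.2], [0, 0, 0]], [[0, 0, -0.1], [0, 0, 0]], [[0, 0, -0.05], [0, 0, 0]], [[0, 0, 0], [0, 0, 0]]])

```text
time_s: 4.17
tool_pos: [0.6225, -0.2203, 0.0201]
tool_rot: [-2.356, -2.075, 0.001]
contact_force: [0.5, -0.2, -0.7]
width: 0.461
finger_force: 30.9
```

```bash
python3 tgt.py .624 -.222 .009 -7;python3 - <<'E'
from bench import env
import cv2
f=env.grab_frame("side");cv2.imwrite("pics/place1.png",cv2.resize(f["img"][130:270,270:430,::-1],None,fx=4,fy=4))
E
```

```text
t 4.17 pos [ 0.6225 -0.2203  0.0201] yaw -7.3 tilt [-0.002  0.001] j [-0.45  0.57  1.59 -0.    0.99 -0.32] F [ 0.5 -0.2 -0.7] w 0.461 ff 30.9
shift [ 0.012 -0.014 -0.093] turn z 0.003
```

View pics/place1.png

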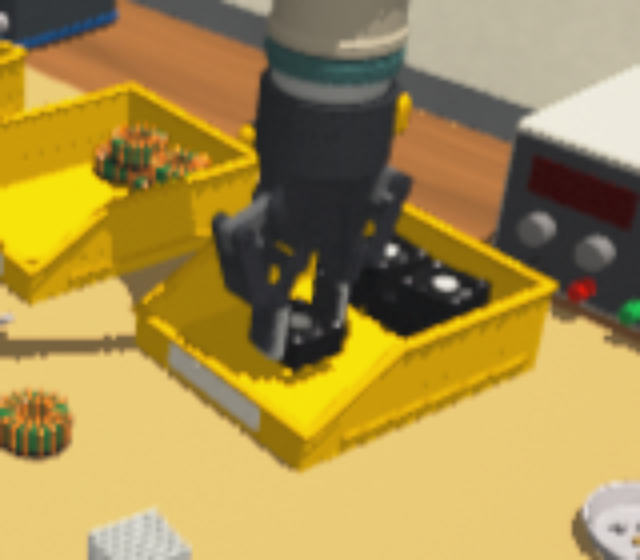

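>>> move_arm(plan=[[[0, 0, -0.05], [0, 0, 0]], [[0, 0, -0.03], [0, 0, 0]], [[0, 0, -0.01], [0, 0, 0]], [[0, 0, 0], [0, 0, 0]], [[0, 0, 0], [0, 0, 0]]])

```text
time_s: 4.63
tool_pos: [0.6234, -0.2208, 0.011]
tool_rot: [2.357, 2.076, 0.0]
contact_force: [-0.2, -0.1, 0.5]
width: 0.46
finger_force: 30.9
```

>>> move_arm(plan=[[[0, 0, 0], [0, 0, 0]], [[0, 0, 0], [0, 0, 0]], [[0, 0, 0], [0, 0, 0]], [[0, 0, 0], [0, 0, 0]], [[0, 0, 0.1], [0, 0, 0]], [[0, 0, 0.25], [0, 0, 0]], [[0, 0, 0.3], [0, 0, 0]], [[0, 0, 0.3], [0, 0, 0]]], hand=0.7)

```text
time_s: 5.3
tool_pos: [0.6227, -0.2205, 0.126]
tool_rot: [-2.357, -2.075, 0.001]
contact_force: [1.0, -0.0, -0.5]
width: 0.698
finger_force: 0.0
```

```bash
python3 tgt.py .418 -.284 .007 -9
```

```text
t 5.3 pos [ 0.6227 -0.2205  0.126 ] yaw -7.3 tilt [-0.001  0.001] j [-0.45  0.47  1.47  0.    1.21 -0.32] F [ 1.  -0.  -0.5] w 0.698 ff 0.0
shift [-1.706 -0.529 -0.991] turn z -0.019
```

>>> move_arm(plan=[[[-0.28, -0.09, 0], [0, 0, -0.02]], [[-0.28, -0.09, 0], [0, 0, 0]], [[-0.28, -0.09, 0], [0, 0, 0]], [[-0.28, -0.09, 0], [0, 0, 0]], [[-0.28, -0.09, 0], [0, 0, 0]], [[-0.28, -0.08, -0.1], [0, 0, 0]], [[0, 0, -0.2], [0, 0, 0]], [[0, 0, -0.2], [0, 0, 0]]], hand=0.95)

```text
time_s: 5.97
tool_pos: [0.4207, -0.2857, 0.0661]
tool_rot: [2.39, 2.033, 0.001]
contact_force: [0.8, -0.9, 0.1]
width: 0.947
finger_force: 0.0
```

```bash
python3 tgt.py .418 -.284 .007 -9
```

```text
t 5.97 pos [ 0.4207 -0.2857  0.0661] yaw -9.2 tilt [ 0.003 -0.003] j [-0.73  0.33  1.89 -0.    0.92 -0.57] F [ 0.8 -0.9  0.1] w 0.947 ff 0.0
shift [-0.022  0.014 -0.493] turn z 0.003
```

>>> move_arm(plan=[[[-0.01, 0, -0.2], [0, 0, 0]], [[-0.01, 0, -0.2], [0, 0, 0]], [[0, 0, -0.07], [0, 0, 0]], [[0, 0, -0.02], [0, 0, 0]], [[0, 0, 0], [0, 0, 0]]])

```text
time_s: 6.38
tool_pos: [0.4196, -0.2845, 0.006]
tool_rot: [2.39, 2.039, 0.0]
contact_force: [0.8, 0.0, 0.2]
width: 0.946
finger_force: 0.0
```

>>> move_arm(plan=[[[0, 0, 0], [0, 0, 0]], [[0, 0, 0], [0, 0, 0]], [[0, 0, 0], [0, 0, 0]], [[0, 0, 0], [0, 0, 0]], [[0, 0, 0], [0, 0, 0]], [[0, 0, 0], [0, 0, 0]], [[0, 0, 0], [0, 0, 0]]], hand=0, newtons=35)

```text
time_s: 6.97
tool_pos: [0.42, -0.2849, 0.0071]
tool_rot: [2.388, 2.037, 0.001]
contact_force: [-0.2, 0.8, 6.0]
width: 0.46
finger_force: 35.0
```

```bash
python3 tgt.py .612 .19 .012 7
python3 - <<'E'
from bench import env
import cv2
f=env.grab_frame("side");cv2.imwrite("pics/grip2.png",cv2.resize(f["img"][180:310,220:380,::-1],None,fx=4,fy=4))
E
```

```text
t 6.97 pos [ 0.42   -0.2849  0.0071] yaw -9.1 tilt [ 0.002 -0.002] j [-0.73  0.41  1.96  0.    0.77 -0.58] F [-0.2  0.8  6. ] w 0.46 ff 35.0
shift [1.6   3.957 0.041] turn z 0.179
```

View pics/grip2.png

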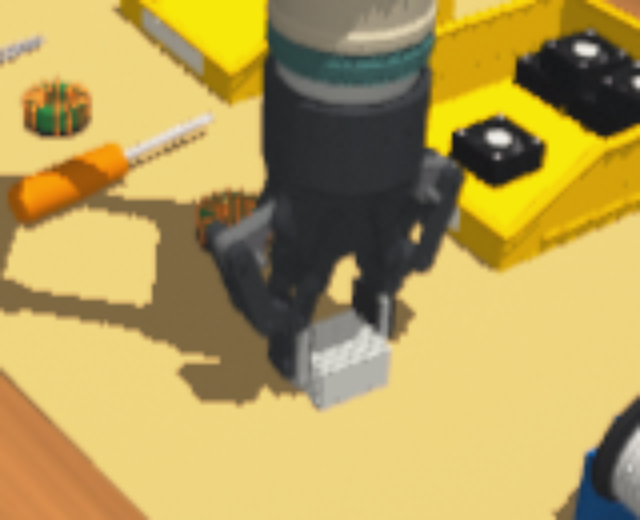

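>>> move_arm(plan=[[[0, 0, 0.15], [0, 0, 0]], [[0, 0, 0.3], [0, 0, 0]], [[0, 0, 0.3], [0, 0, 0]], [[0.12, 0.3, 0.1], [0, 0, 0.03]], [[0.12, 0.3, 0.1], [0, 0, 0.03]], [[0.12, 0.3, 0], [0, 0, 0.03]], [[0.12, 0.3, 0], [0, 0, 0.03]], [[0.12, 0.3, 0], [0, 0, 0.03]]])

```text
time_s: 7.68
tool_pos: [0.4918, -0.1028, 0.1208]
tool_rot: [2.131, 2.306, 0.001]
contact_force: [0.9, -0.7, -0.2]
width: 0.462
finger_force: 35.7
```

>>> move_arm(plan=[[[0.12, 0.3, 0], [0, 0, 0.03]], [[0.12, 0.3, 0], [0, 0, 0]], [[0.12, 0.3, 0], [0, 0, 0]], [[0.12, 0.3, 0], [0, 0, 0]], [[0.12, 0.3, 0], [0, 0, 0]], [[0.12, 0.3, 0], [0, 0, 0]], [[0.12, 0.3, 0], [0, 0, 0]], [[0.12, 0.3, 0], [0, 0, 0]]])

```text
time_s: 8.35
tool_pos: [0.6067, 0.1857, 0.1202]
tool_rot: [2.078, 2.355, 0.001]
contact_force: [0.4, -0.6, 0.0]
width: 0.462
finger_force: 35.7
```

```bash
python3 tgt.py .612 .19 .011 7
```

```text
t 8.35 pos [0.6067 0.1857 0.1202] yaw 7.2 tilt [ 0.001 -0.   ] j [ 0.19  0.44  1.54 -0.    1.16  0.06] F [ 0.4 -0.6  0. ] w 0.462 ff 35.7
shift [ 0.044  0.036 -0.91 ] turn z -0.002
```

>>> move_arm(plan=[[[0.04, 0.04, -0.1], [0, 0, 0]], [[0, 0, -0.25], [0, 0, 0]], [[0, 0, -0.25], [0, 0, 0]], [[0, 0, -0.15], [0, 0, 0]], [[0, 0, -0.1], [0, 0, 0]], [[0, 0, -0.04], [0, 0, 0]], [[0, 0, 0], [0, 0, 0]], [[0, 0, 0], [0, 0, 0]]])

```text
time_s: 9.02
tool_pos: [0.6121, 0.1884, 0.0139]
tool_rot: [2.079, 2.354, 0.002]
contact_force: [-0.2, 0.0, -1.1]
width: 0.461
finger_force: 35.6
```

```bash
python3 tgt.py .612 .19 .011 7
```

```text
t 9.02 pos [0.6121 0.1884 0.0139] yaw 7.1 tilt [0.002 0.   ] j [ 0.19  0.55  1.64 -0.    0.95  0.07] F [-0.2  0.  -1.1] w 0.461 ff 35.6
shift [-0.001  0.013 -0.024] turn z -0.001
```

>>> move_arm(plan=[[[0, 0, -0.02], [0, 0, 0]], [[0, 0, 0], [0, 0, 0]], [[0, 0, 0], [0, 0, 0]]])

```text
time_s: 9.27
tool_pos: [0.6119, 0.1885, 0.0115]
tool_rot: [2.078, 2.354, 0.002]
contact_force: [0.2, 0.6, 0.2]
width: 0.461
finger_force: 35.6
```

>>> move_arm(plan=[[[0, 0, 0], [0, 0, 0]], [[0, 0, 0], [0, 0, 0]], [[0, 0, 0], [0, 0, 0]], [[0, 0, 0], [0, 0, 0]], [[0, 0, 0.1], [0, 0, 0]], [[0, 0, 0.25], [0, 0, 0]], [[0, 0, 0.3], [0, 0, 0]], [[0, 0, 0.3], [0, 0, 0]]], hand=0.7)

```text
time_s: 9.93
tool_pos: [0.6106, 0.1884, 0.1259]
tool_rot: [-2.078, -2.355, 0.002]
contact_force: [0.8, -0.5, -0.1]
width: 0.7
finger_force: 0.0
```

```bash
python3 tgt.py .399 .146 .009 -18
```

```text
t 9.93 pos [0.6106 0.1884 0.1259] yaw 7.1 tilt [-0.001 -0.   ] j [0.19 0.44 1.52 0.   1.18 0.07] F [ 0.8 -0.5 -0.1] w 0.7 ff 0.0
shift [-1.763 -0.353 -0.974] turn z -0.279
```

>>> move_arm(plan=[[[-0.29, -0.06, 0], [0, 0, -0.05]], [[-0.29, -0.06, 0], [0, 0, -0.05]], [[-0.3, -0.06, 0], [0, 0, -0.05]], [[-0.3, -0.06, 0], [0, 0, -0.05]], [[-0.3, -0.06, 0], [0, 0, -0.05]], [[-0.28, -0.05, -0.1], [0, 0, -0.03]], [[0, 0, -0.2], [0, 0, 0]], [[0, 0, -0.2], [0, 0, 0]]], hand=0.95)

```text
time_s: 10.6
tool_pos: [0.3989, 0.1464, 0.0659]
tool_rot: [2.541, 1.844, 0.006]
contact_force: [0.7, 0.6, -0.0]
width: 0.951
finger_force: 0.0
```

```bash
python3 tgt.py .399 .146 .009 -18
```

```text
t 10.6 pos [0.3989 0.1464 0.0659] yaw -18.1 tilt [0.004 0.001] j [ 0.19  0.22  2.06 -0.    0.86  0.5 ] F [ 0.7  0.6 -0. ] w 0.951 ff 0.0
shift [ 0.001 -0.003 -0.474] turn z 0.001
```

>>> move_arm(plan=[[[0, 0, -0.2], [0, 0, 0]], [[0, 0, -0.2], [0, 0, 0]], [[0, 0, -0.06], [0, 0, 0]], [[0, 0, -0.01], [0, 0, 0]], [[0, 0, 0], [0, 0, 0]]])

```text
time_s: 11.02
tool_pos: [0.4005, 0.1466, 0.0086]
tool_rot: [2.543, 1.845, 0.0]
contact_force: [-0.5, 0.3, 0.6]
width: 0.946
finger_force: 0.0
```

>>> move_arm(plan=[[[0, 0, 0], [0, 0, 0]], [[0, 0, 0], [0, 0, 0]], [[0, 0, 0], [0, 0, 0]], [[0, 0, 0], [0, 0, 0]], [[0, 0, 0], [0, 0, 0]], [[0, 0, 0], [0, 0, 0]], [[0, 0, 0], [0, 0, 0]]], hand=0, newtons=35)

```text
time_s: 11.6
tool_pos: [0.4009, 0.1466, 0.0092]
tool_rot: [2.542, 1.844, 0.003]
contact_force: [0.1, -0.8, 5.4]
width: 0.461
finger_force: 35.3
```

```bash
python3 tgt.py .603 .261 .12 7
python3 - <<'E'
from bench import env
import cv2
f=env.grab_frame("side");cv2.imwrite("pics/grip3.png",cv2.resize(f["img"][100:250,120:300,::-1],None,fx=4,fy=4))
E
```

```text
t 11.6 pos [0.4009 0.1466 0.0092] yaw -18.1 tilt [0.002 0.   ] j [ 0.19  0.32  2.13 -0.    0.7   0.5 ] F [ 0.1 -0.8  5.4] w 0.461 ff 35.3
shift [1.684 0.953 0.924] turn z 0.279
```

View pics/grip3.png

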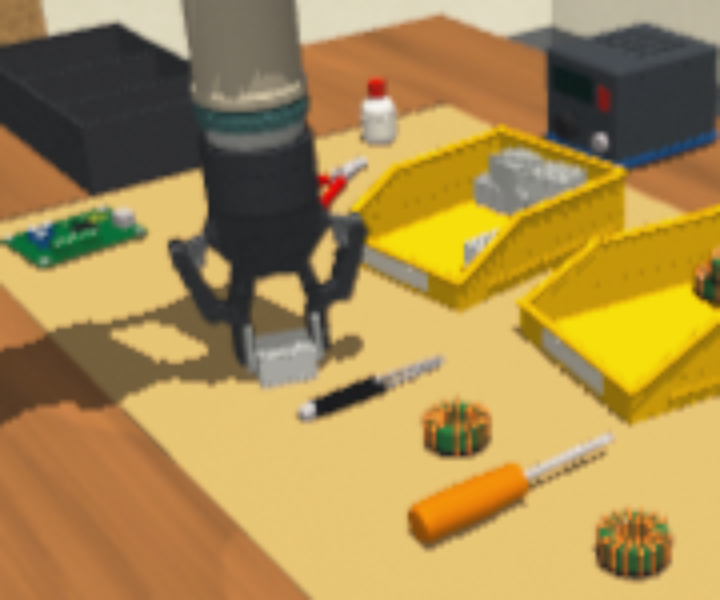

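>>> move_arm(plan=[[[0, 0, 0.15], [0, 0, 0]], [[0, 0, 0.3], [0, 0, 0]], [[0, 0, 0.3], [0, 0, 0]], [[0.28, 0.15, 0.1], [0, 0, 0.05]], [[0.28, 0.16, 0.08], [0, 0, 0.05]], [[0.28, 0.16, 0], [0, 0, 0.05]], [[0.28, 0.16, 0], [0, 0, 0.05]], [[0.28, 0.16, 0], [0, 0, 0.05]]])

```text
time_s: 12.32
tool_pos: [0.5694, 0.2422, 0.1207]
tool_rot: [2.129, 2.309, 0.002]
contact_force: [0.9, -0.6, -0.8]
width: 0.461
finger_force: 35.9
```

>>> move_arm(plan=[[[0.27, 0.16, 0], [0, 0, 0.03]], [[0, 0, -0.2], [0, 0, 0]], [[0, 0, -0.25], [0, 0, 0]], [[0, 0, -0.2], [0, 0, 0]], [[0, 0, -0.1], [0, 0, 0]], [[0, 0, -0.05], [0, 0, 0]], [[0, 0, 0], [0, 0, 0]], [[0, 0, 0], [0, 0, 0]]])

```text
time_s: 12.98
tool_pos: [0.6012, 0.2607, 0.0248]
tool_rot: [2.078, 2.354, 0.002]
contact_force: [0.5, 0.7, -1.0]
width: 0.456
finger_force: 35.9
```

```bash
python3 tgt.py .603 .261 .013 7
```

```text
t 12.98 pos [0.6012 0.2607 0.0248] yaw 7.1 tilt [0.002 0.001] j [ 0.3   0.56  1.6  -0.    0.99  0.18] F [ 0.5  0.7 -1. ] w 0.456 ff 35.9
shift [ 0.015  0.003 -0.098] turn z -0.001
```

>>> move_arm(plan=[[[0, 0, -0.06], [0, 0, 0]], [[0, 0, -0.04], [0, 0, 0]], [[0, 0, 0], [0, 0, 0]], [[0, 0, 0], [0, 0, 0]]])

```text
time_s: 13.32
tool_pos: [0.6008, 0.2606, 0.0122]
tool_rot: [2.079, 2.355, 0.002]
contact_force: [1.0, 0.1, 0.2]
width: 0.456
finger_force: 36.1
```

>>> move_arm(plan=[[[0, 0, 0], [0, 0, 0]], [[0, 0, 0], [0, 0, 0]], [[0, 0, 0], [0, 0, 0]], [[0, 0, 0], [0, 0, 0]], [[0, 0, 0.1], [0, 0, 0]], [[0, 0, 0.25], [0, 0, 0]], [[0, 0, 0.3], [0, 0, 0]], [[0, 0, 0.3], [0, 0, 0]]], hand=0.7)

```text
time_s: 13.98
tool_pos: [0.5998, 0.2603, 0.1271]
tool_rot: [-2.079, -2.355, 0.002]
contact_force: [-0.6, 0.2, 0.7]
width: 0.696
finger_force: 0.0
```

```bash
python3 tgt.py .443 -.003 .007 0
```

```text
t 13.98 pos [0.5998 0.2603 0.1271] yaw 7.1 tilt [-0.001 -0.   ] j [ 0.3   0.46  1.48 -0.    1.2   0.18] F [-0.6  0.2  0.7] w 0.696 ff 0.0
shift [-1.307 -2.194 -1.001] turn z -0.079
```

>>> move_arm(plan=[[[-0.16, -0.27, 0], [0, 0, -0.01]], [[-0.16, -0.27, 0], [0, 0, -0.01]], [[-0.16, -0.27, 0], [0, 0, -0.01]], [[-0.16, -0.27, 0], [0, 0, -0.01]], [[-0.16, -0.28, 0], [0, 0, -0.01]], [[-0.17, -0.28, 0], [0, 0, -0.01]], [[-0.17, -0.28, 0], [0, 0, -0.01]], [[-0.17, -0.27, 0], [0, 0, -0.01]]], hand=0.95)

```text
time_s: 14.65
tool_pos: [0.4422, -0.0037, 0.1267]
tool_rot: [2.222, 2.219, 0.001]
contact_force: [1.2, -0.2, 0.2]
width: 0.951
finger_force: 0.0
```

>>> move_arm(plan=[[[0, 0, -0.2], [0, 0, 0]], [[0, 0, -0.25], [0, 0, 0]], [[0, 0, -0.2], [0, 0, 0]], [[0, 0, -0.1], [0, 0, 0]], [[0, 0, -0.05], [0, 0, 0]], [[0, 0, 0], [0, 0, 0]]])

```text
time_s: 15.15
tool_pos: [0.4427, -0.0023, 0.0293]
tool_rot: [-2.222, -2.219, 0.002]
contact_force: [-0.6, 0.0, -0.7]
width: 0.952
finger_force: 0.0
```

```bash
python3 tgt.py .443 -.003 .007 0
```

```text
t 15.15 pos [ 0.4427 -0.0023  0.0293] yaw -0.1 tilt [-0.002  0.   ] j [-0.16  0.3   2.07 -0.    0.77 -0.16] F [-0.6  0.  -0.7] w 0.952 ff 0.0
shift [ 0.002 -0.006 -0.186] turn z 0.001
```

>>> move_arm(plan=[[[0, 0, -0.12], [0, 0, 0]], [[0, 0, -0.06], [0, 0, 0]], [[0, 0, 0], [0, 0, 0]], [[0, 0, 0], [0, 0, 0]]])

```text
time_s: 15.48
tool_pos: [0.4435, -0.0022, 0.0086]
tool_rot: [2.222, 2.22, 0.0]
contact_force: [-0.0, 0.5, 0.2]
width: 0.949
finger_force: 0.0
```

>>> move_arm(plan=[[[0, 0, 0], [0, 0, 0]], [[0, 0, 0], [0, 0, 0]], [[0, 0, 0], [0, 0, 0]], [[0, 0, 0], [0, 0, 0]], [[0, 0, 0], [0, 0, 0]], [[0, 0, 0], [0, 0, 0]], [[0, 0, 0], [0, 0, 0]]], hand=0, newtons=40)

```text
time_s: 16.07
tool_pos: [0.4438, -0.0024, 0.009]
tool_rot: [2.222, 2.219, 0.002]
contact_force: [-0.8, 1.3, 5.2]
width: 0.497
finger_force: 39.7
```

```bash
python3 tgt.py .627 .039 .12 -7
python3 - <<'E'
from bench import env
import cv2
f=env.grab_frame("side");cv2.imwrite("pics/grip4.png",cv2.resize(f["img"][110:260,170:350,::-1],None,fx=4,fy=4))
E
```

```text
t 16.07 pos [ 0.4438 -0.0024  0.009 ] yaw -0.1 tilt [ 0.002 -0.   ] j [-0.16  0.34  2.09  0.    0.71 -0.16] F [-0.8  1.3  5.2] w 0.497 ff 39.7
shift [1.527 0.345 0.925] turn z -0.077
```

View pics/grip4.png

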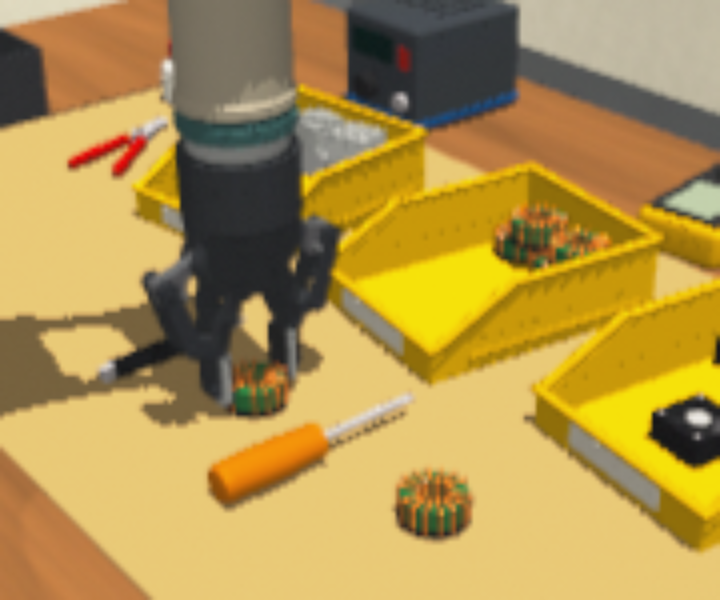

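>>> move_arm(plan=[[[0, 0, 0.15], [0, 0, 0]], [[0, 0, 0.3], [0, 0, 0]], [[0, 0, 0.3], [0, 0, 0]], [[0.3, 0.07, 0.1], [0, 0, -0.02]], [[0.3, 0.07, 0.08], [0, 0, -0.02]], [[0.3, 0.07, 0], [0, 0, -0.02]], [[0.3, 0.07, 0], [0, 0, -0.02]], [[0.3, 0.06, 0], [0, 0, 0]]])

```text
time_s: 16.78
tool_pos: [0.6247, 0.0392, 0.1204]
tool_rot: [2.358, 2.075, 0.001]
contact_force: [-0.5, -0.6, -1.1]
width: 0.495
finger_force: 41.1
```

>>> move_arm(plan=[[[0.03, 0, -0.1], [0, 0, 0]], [[0, 0, -0.25], [0, 0, 0]], [[0, 0, -0.2], [0, 0, 0]], [[0, 0, -0.15], [0, 0, 0]], [[0, 0, -0.1], [0, 0, 0]], [[0, 0, -0.04], [0, 0, 0]], [[0, 0, 0], [0, 0, 0]], [[0, 0, 0], [0, 0, 0]]])

```text
time_s: 17.45
tool_pos: [0.6271, 0.0384, 0.0193]
tool_rot: [2.358, 2.076, 0.001]
contact_force: [-0.3, -0.4, 0.0]
width: 0.498
finger_force: 41.1
```

```bash
python3 tgt.py .627 .039 .0125 -7
```

```text
t 17.45 pos [0.6271 0.0384 0.0193] yaw -7.3 tilt [ 0.001 -0.   ] j [-0.05  0.53  1.67 -0.    0.94  0.08] F [-0.3 -0.4  0. ] w 0.498 ff 41.1
shift [-0.     0.005 -0.057] turn z 0.003
```

>>> move_arm(plan=[[[0, 0, -0.04], [0, 0, 0]], [[0, 0, -0.02], [0, 0, 0]], [[0, 0, 0], [0, 0, 0]], [[0, 0, 0], [0, 0, 0]]])

```text
time_s: 17.78
tool_pos: [0.627, 0.0384, 0.0122]
tool_rot: [2.357, 2.076, 0.001]
contact_force: [-0.1, -0.8, -0.6]
width: 0.494
finger_force: 41.2
```

>>> move_arm(plan=[[[0, 0, 0], [0, 0, 0]], [[0, 0, 0], [0, 0, 0]], [[0, 0, 0], [0, 0, 0]], [[0, 0, 0], [0, 0, 0]], [[0, 0, 0.1], [0, 0, 0]], [[0, 0, 0.25], [0, 0, 0]], [[0, 0, 0.3], [0, 0, 0]], [[0, 0, 0.3], [0, 0, 0]]], hand=0.7)

```text
time_s: 18.45
tool_pos: [0.626, 0.0385, 0.1262]
tool_rot: [-2.357, -2.075, 0.003]
contact_force: [0.9, -0.1, -0.2]
width: 0.702
finger_force: 0.0
```

```bash
python3 tgt.py .454 -.166 .008 0
```

```text
t 18.45 pos [0.626  0.0385 0.1262] yaw -7.3 tilt [-0.002  0.   ] j [-0.05  0.43  1.55  0.    1.17  0.08] F [ 0.9 -0.1 -0.2] w 0.702 ff 0.0
shift [-1.433 -1.704 -0.985] turn z 0.081
```

>>> move_arm(plan=[[[-0.18, -0.21, 0], [0, 0, 0.01]], [[-0.18, -0.21, 0], [0, 0, 0.01]], [[-0.18, -0.21, 0], [0, 0, 0.01]], [[-0.18, -0.21, 0], [0, 0, 0.01]], [[-0.18, -0.21, 0], [0, 0, 0.01]], [[-0.18, -0.21, 0], [0, 0, 0.01]], [[-0.18, -0.22, 0], [0, 0, 0.01]], [[-0.18, -0.22, -0.1], [0, 0, 0.01]]], hand=0.95)

```text
time_s: 19.12
tool_pos: [0.4545, -0.1673, 0.1156]
tool_rot: [2.218, 2.218, 0.002]
contact_force: [1.4, -1.2, -0.8]
width: 0.95
finger_force: 0.0
```

>>> move_arm(plan=[[[0, 0, -0.2], [0, 0, 0]], [[0, 0, -0.25], [0, 0, 0]], [[0, 0, -0.2], [0, 0, 0]], [[0, 0, -0.1], [0, 0, 0]], [[0, 0, -0.05], [0, 0, 0]], [[0, 0, 0], [0, 0, 0]]])

```text
time_s: 19.62
tool_pos: [0.4532, -0.1652, 0.0167]
tool_rot: [-2.221, -2.218, 0.001]
contact_force: [-0.4, 0.5, 0.2]
width: 0.949
finger_force: 0.0
```

```bash
python3 tgt.py .453 -.166 .008 0
```

```text
t 19.62 pos [ 0.4532 -0.1652  0.0167] yaw -0.1 tilt [-0.002  0.001] j [-0.49  0.37  2.    0.    0.78 -0.49] F [-0.4  0.5  0.2] w 0.949 ff 0.0
shift [-0.002 -0.007 -0.072] turn z 0.001
```

>>> move_arm(plan=[[[0, 0, -0.05], [0, 0, 0]], [[0, 0, -0.01], [0, 0, 0]], [[0, 0, 0], [0, 0, 0]]])

```text
time_s: 19.87
tool_pos: [0.4545, -0.1656, 0.0109]
tool_rot: [2.222, 2.22, 0.001]
contact_force: [0.1, 0.4, 0.2]
width: 0.953
finger_force: 0.0
```

>>> move_arm(plan=[[[0, 0, 0], [0, 0, 0]], [[0, 0, 0], [0, 0, 0]], [[0, 0, 0], [0, 0, 0]], [[0, 0, 0], [0, 0, 0]], [[0, 0, 0], [0, 0, 0]], [[0, 0, 0], [0, 0, 0]], [[0, 0, 0], [0, 0, 0]]], hand=0, newtons=40)

```text
time_s: 20.45
tool_pos: [0.4544, -0.1657, 0.0113]
tool_rot: [2.222, 2.219, 0.001]
contact_force: [-0.9, -0.5, 5.4]
width: 0.495
finger_force: 39.8
```

```bash
python3 tgt.py .617 -.033 .12 -7
python3 - <<'E'
from bench import env
import cv2
f=env.grab_frame("side");cv2.imwrite("pics/grip5.png",cv2.resize(f["img"][120:270,200:380,::-1],None,fx=4,fy=4))
E
```

```text
t 20.45 pos [ 0.4544 -0.1657  0.0113] yaw -0.1 tilt [ 0.001 -0.   ] j [-0.49  0.38  2.    0.    0.76 -0.49] F [-0.9 -0.5  5.4] w 0.495 ff 39.8
shift [1.355 1.105 0.906] turn z -0.077
```

View pics/grip5.png

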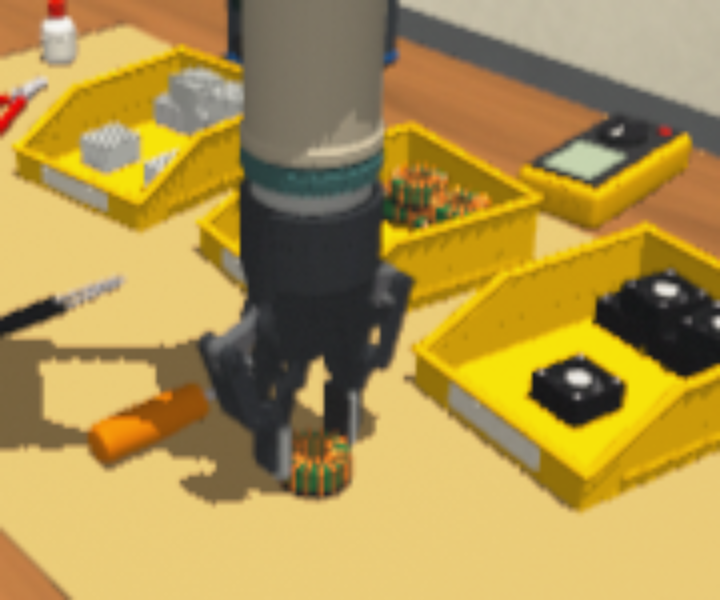

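>>> move_arm(plan=[[[0, 0, 0.15], [0, 0, 0]], [[0, 0, 0.3], [0, 0, 0]], [[0, 0, 0.3], [0, 0, 0]], [[0.26, 0.22, 0.1], [0, 0, -0.02]], [[0.27, 0.22, 0.06], [0, 0, -0.02]], [[0.27, 0.22, 0], [0, 0, -0.02]], [[0.27, 0.22, 0], [0, 0, -0.02]], [[0.27, 0.22, 0], [0, 0, 0]]])

```text
time_s: 21.17
tool_pos: [0.6144, -0.0334, 0.1197]
tool_rot: [2.359, 2.074, 0.0]
contact_force: [0.2, -0.1, -1.0]
width: 0.493
finger_force: 41.1
```

>>> move_arm(plan=[[[0.01, 0, -0.1], [0, 0, 0]], [[0, 0, -0.25], [0, 0, 0]], [[0, 0, -0.2], [0, 0, 0]], [[0, 0, -0.15], [0, 0, 0]], [[0, 0, -0.1], [0, 0, 0]], [[0, 0, -0.03], [0, 0, 0]], [[0, 0, 0], [0, 0, 0]], [[0, 0, 0], [0, 0, 0]]])

```text
time_s: 21.83
tool_pos: [0.6148, -0.035, 0.0201]
tool_rot: [2.358, 2.076, 0.001]
contact_force: [0.8, -0.3, -0.3]
width: 0.493
finger_force: 41.1
```

```bash
python3 tgt.py .617 -.033 .0145 -7
```

```text
t 21.83 pos [ 0.6148 -0.035   0.0201] yaw -7.3 tilt [ 0.001 -0.   ] j [-0.17  0.52  1.7   0.    0.93 -0.04] F [ 0.8 -0.3 -0.3] w 0.493 ff 41.1
shift [ 0.019  0.017 -0.046] turn z 0.003
```

Lower, release, and retreat upward.

>>> move_arm(plan=[[[0, 0, -0.03], [0, 0, 0]], [[0, 0, -0.02], [0, 0, 0]], [[0, 0, 0], [0, 0, 0]], [[0, 0, 0], [0, 0, 0]]])

```text
time_s: 22.17
tool_pos: [0.6151, -0.0349, 0.0144]
tool_rot: [2.357, 2.075, 0.002]
contact_force: [0.9, -0.5, -0.0]
width: 0.488
finger_force: 41.2
```

>>> move_arm(plan=[[[0, 0, 0], [0, 0, 0]], [[0, 0, 0], [0, 0, 0]], [[0, 0, 0], [0, 0, 0]], [[0, 0, 0], [0, 0, 0]], [[0, 0, 0.1], [0, 0, 0]], [[0, 0, 0.25], [0, 0, 0]], [[0, 0, 0.3], [0, 0, 0]], [[0, 0, 0.3], [0, 0, 0]]], hand=0.7)

```text
time_s: 22.83
tool_pos: [0.6136, -0.0347, 0.1281]
tool_rot: [-2.356, -2.075, 0.002]
contact_force: [1.5, 0.2, -0.4]
width: 0.699
finger_force: 0.0
```

>>> move_arm(plan=[[[-0.25, 0, 0.2], [0, 0, 0]], [[-0.25, 0, 0.2], [0, 0, 0]], [[-0.25, 0, 0.2], [0, 0, 0]], [[-0.25, 0, 0.1], [0, 0, 0]], [[-0.25, 0, 0], [0, 0, 0]], [[-0.25, 0, 0], [0, 0, 0]], [[-0.25, 0, 0], [0, 0, 0]], [[-0.1, 0, 0], [0, 0, 0]]])

```text
time_s: 23.5
tool_pos: [0.388, -0.0341, 0.2116]
tool_rot: [-2.356, -2.075, 0.003]
contact_force: [-0.5, -0.0, -0.7]
width: 0.698
finger_force: 0.0
```

Run:
```python
from bench import env
import cv2,numpy as np
for i,(n,a,b,c,d) in enumerate((("top",110,260,85,425),("side",110,260,100,430))):
    f=env.grab_frame(n);im=cv2.resize(f["img"][a:b,c:d,::-1],(760,290 if i==1 else 335),interpolation=cv2.INTER_CUBIC)
    o=im if i==0 else np.vstack([o[:300],im])
cv2.imwrite("pics/final.png",o)
```

```text
(no output)
```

View pics/final.png

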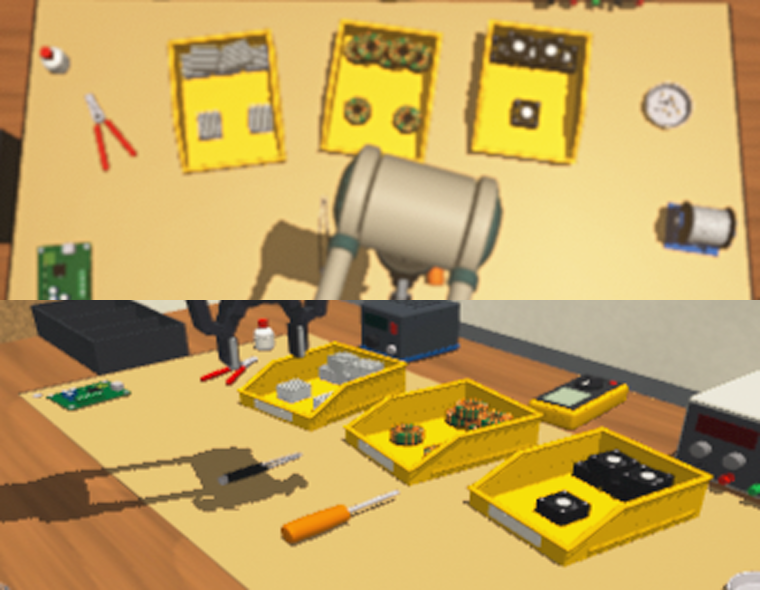

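The picture shows two heat sinks, two chokes and the fan lying flat on the front floors of their own bins, at about (209,124), (260,120), (357,110), (406,120) and (525,113). The board and reel have not moved, and the arm is clear.

```bash
python3 -c "
from bench import env
print(env.job_done())"
```

```text
the job is handed in; nothing more can be done
None
```

The job is handed in (no verdict returned): in the last picture both heat sinks, both chokes and the fan lie flat on the front floors of their own bins, and the board and solder reel look unmoved.

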